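Reload the masking-paper roll stand

TASK

Reload the roll stand on the decorating bench: lift every empty cardboard core off its spindle and put it in the grey scrap bin, and slide each full roll of coloured paper on the bench right down onto the spindle whose disc has its colour (a spindle without a roll stays empty). When all that is done, swing the brake lever fully over, away from you, and leave the vase, wheel, jar and brush pot undisturbed.

Things in the scene. Friction and masses are not known exactly. Their poses are not given: they have to be found in the camera images.
- roll_blue_mid (a point): centre (half-way up) of the full blue paper roll: outside diameter 56 mm, height 70 mm, bore 25 mm right through, 0.1 to 0.2 kg, alike at both ends; it starts standing on the bench (centre 35 mm up); z runs along the bore. May be absent
- roll_yellow_mid (a point): centre (half-way up) of the full yellow paper roll: outside diameter 56 mm, height 70 mm, bore 25 mm right through, 0.1 to 0.2 kg, alike at both ends; it starts standing on the bench (centre 35 mm up); z runs along the bore. May be absent
- roll_green_mid (a point): centre (half-way up) of the full green paper roll: outside diameter 56 mm, height 70 mm, bore 25 mm right through, 0.1 to 0.2 kg, alike at both ends; it starts standing on the bench (centre 35 mm up); z runs along the bore. May be absent
- roll_red_mid (a point): centre (half-way up) of the full red paper roll: outside diameter 56 mm, height 70 mm, bore 25 mm right through, 0.1 to 0.2 kg, alike at both ends; it starts standing on the bench (centre 35 mm up); z runs along the bore. May be absent
- core_blue_mid (a point): centre (half-way up) of the empty brown cardboard core that starts upright on the blue spindle: a tube of outside diameter 34 mm, bore 25 mm, height 70 mm, 25 g; z runs along the bore. Cores all look alike. May be absent
- core_yellow_mid (a point): centre (half-way up) of the empty brown cardboard core that starts upright on the yellow spindle: a tube of outside diameter 34 mm, bore 25 mm, height 70 mm, 25 g; z runs along the bore. Cores all look alike. May be absent
- core_green_mid (a point): centre (half-way up) of the empty brown cardboard core that starts upright on the green spindle: a tube of outside diameter 34 mm, bore 25 mm, height 70 mm, 25 g; z runs along the bore. Cores all look alike. May be absent
- core_red_mid (a point): centre (half-way up) of the empty brown cardboard core that starts upright on the red spindle: a tube of outside diameter 34 mm, bore 25 mm, height 70 mm, 25 g; z runs along the bore. Cores all look alike. May be absent
- spindle_blue_seat (a point): blue spindle: an upright fixed steel pin, 16 mm in diameter with a tapered tip, on a flat blue disc 80 mm in diameter. This point is on the pin's axis at the disc's top face, on which a roll rests; the pin stands 50 mm above it, z up. The four spindles stand in a row, 100 mm apart, in an order that varies
- spindle_yellow_seat (a point): yellow spindle: an upright fixed steel pin, 16 mm in diameter with a tapered tip, on a flat yellow disc 80 mm in diameter. This point is on the pin's axis at the disc's top face, on which a roll rests; the pin stands 50 mm above it, z up. The four spindles stand in a row, 100 mm apart, in an order that varies
- spindle_green_seat (a point): green spindle: an upright fixed steel pin, 16 mm in diameter with a tapered tip, on a flat green disc 80 mm in diameter. This point is on the pin's axis at the disc's top face, on which a roll rests; the pin stands 50 mm above it, z up. The four spindles stand in a row, 100 mm apart, in an order that varies
- spindle_red_seat (a point): red spindle: an upright fixed steel pin, 16 mm in diameter with a tapered tip, on a flat red disc 80 mm in diameter. This point is on the pin's axis at the disc's top face, on which a roll rests; the pin stands 50 mm above it, z up. The four spindles stand in a row, 100 mm apart, in an order that varies
- stand: fixed aluminium roll stand, a deck 120 x 500 x 20 mm carrying the spindles and the brake; origin under its centre, on the bench; x across it (away from the robot), y along the row. Spindle discs are 4 mm thick on the deck, so a seat is 24 mm above the bench
- brake (a joint): angle of the black brake lever at the stand's -y end (right as the robot sees it): near 0 leaning towards the robot (brake off), 1.0 rad leaning away from it (brake on, the stop); it turns about the stand's y axis, with light friction, and stays where it is left. The arm is about 80 mm long; push it over from the robot side; the stop is hard
- brake_tip (a point): centre of the knob at the free end of the brake lever, as it now stands
- bin_in (a point): centre of the inner floor (5 mm above the bench) of the open grey scrap bin, fixed, 160 x 160 x 80 mm outside, 5 mm walls; axes along its sides
- vase: bystander: unglazed ribbed clay vase, 65 x 65 x 108 mm, loose on the blue banding wheel; origin under its centre
- wheel: bystander: fixed blue banding wheel, 170 mm in diameter, 40 mm high; origin under its centre; stands on the other side from the bin
- jar: bystander: loose glaze jar with a white cap, 56 mm in diameter, 75 mm high, beyond the stand; origin under its centre
- brush_pot: bystander: loose white pot of brushes, pot 72 mm in diameter and 85 mm high, brushes to 195 mm high and leaning out to 50 mm from its axis, beyond the stand's +y end; origin under its centre

How it is judged:
By the outcome, as a careful person would: the job done as asked, in the order asked, and still so for the second after the job is handed in, with the robot touching nothing.
Of roll_blue, roll_yellow, roll_green, roll_red only 3 to 4 are there at a start; the rules pass over those that are not, and their reading is None.
Of core_blue, core_yellow, core_green, core_red only 3 to 4 are there at a start; the rules pass over those that are not, and their reading is None.
At some moment in a run one of roll_blue, roll_yellow, roll_green, roll_red may be knocked a few centimetres aside while the robot is not near it.
It also fails if it takes over 208 s, if anything falls off the work surface, if the arm or the gripper's body presses on something with over 40 N, if the wrist force passes 120 N, or if a joint passes its speed limit or range.

ROBOT

A 6-joint arm with a two-finger parallel gripper is mounted at the origin on the work surface. World frame = base frame: x ahead of the robot, y to its left, z up, the work surface at z = 0. Lengths are in mm, angles in rad, forces in N, time in s.
With the tool pointing down it reaches from about 350 to 775 mm from the base axis. Payload 7.3 kg.
Tool frame: the origin (TCP) lies midway between the tips of the shut fingers; the grasp point (between the pads) lies 19 mm behind it (bot.tcp_to_grasp is the distance from the TCP to the grasp point, in mm); z points along the fingers, y is the line along which they close (so a half turn about z gives the same grasp; the last joint's range is limited). The gripper opens to 92 mm and grips with 3 to 60 N. Pads are 19 mm wide; open, the fingers measure 130 mm over their backs; the gripper's body (75 mm by 190 mm) begins 47 mm behind the grasp point.
Start: joints at [-1.408, 0.342, 1.524, -0, 1.275, -0.146], TCP at [159.578, -500.18, 226.741] pointing down, gripper open.
Joint ranges: [-2.53, 2.53], [-0.77, 2.02], [0.04, 2.7], [-1, 4.14], [0.28, 2.66], [-3.11, 3.11]. Speed limits (rad/s): [2.57, 2.57, 3.14, 3.14, 3.14, 3.14].

INTERFACE

Orientations are given as [roll, pitch, yaw] about the fixed x, y, z axes, in that order (R = Rz(yaw) Ry(pitch) Rx(roll)).
In Python, from plant import bot, viewer gives the robot as it stands. The module is installed in compiled form; this text tells all that it offers.
- The arm moves only by the shell command python3 -m handwheel 'ROWS'. ROWS is text: rows parted by semicolons, each of 7 numbers parted by spaces: the shift along the tool's x, y, z scaled (see below), then the turn, a rotation vector about the tool's x, y, z scaled (see below), then the opening, from -1 (shut) to 1 (fully open), so that 0 is half open. In form: tx ty tz rx ry rz gripper; .... A call has 1 to 8 rows; each row is the pose to reach, as a shift and turn from the pose commanded when the call began, along the tool's axes at that moment, turning the shorter way round; what a row does not reach only later rows make up. The controller multiplies each number of a shift by 10 cm and each number of a turn by pi rad. A row lasts 1/12 s, in which the tool goes at most 41.7 mm and 7.16 degrees, less where a joint would pass 70% of its speed; a pose out of reach is approached as far as the arm can. A call with a number of a shift or a turn outside -1 to 1 is refused whole. A call with a gripper value outside its range is refused whole. The fingers move at their own pace and stop on an object; the grip force is fixed at half the most. Time passes only in rows, so rows that repeat a pose let the fingers close. It gives the time, the measured TCP pose, the force, the opening and the grip force at its end, in the units of the state.
- bot.get_obs(): the state, without advancing time (a new reading comes with each control period).
- viewer.capture(name): name is "scene" or "top" or "wrist"; returns a dict with "frame" (384x512x3 uint8, red, green, blue), "fov_y" (degrees; the focal length in pixels is half the picture's height over the tangent of half this angle, whatever the lens; pixels are square), "cx", "cy" (the principal point, pixels), "T" (4x4, takes a point from camera to world coordinates). Camera axes: x right, y down, z forward; pixel columns grow to the right and rows downward; lengths in mm; the calibration is good to about 2 mm. A picture is of the moment at which its call begins. There is no depth.
- bot.close_job(): hands the job in; it is judged then, once.
Trained networks look in a picture, given as the dict that the camera call returned (one of the last four; its "shot" number tells which), for a name from the list of things; names that differ only in an ending like _2 or _b are one class to them, and where a whole thing is asked for, a point or a joint stands for the part that bears it (a point fixed in the world has none). Each returns a list of dicts, best first, with "score" (0 to 1); they miss things now and then, are a little off and sometimes report something else, mostly with a low value. They report only what shows in the picture. A call takes as long as a camera call.
- viewer.recognise(target, picture): "centre" ([column, row] in pixels, amid what is visible of it).
- viewer.cut_out(target, picture): "pixels" (384x512 bool, what is visible of it) and "centre" ([column, row] in pixels, amid what is visible of it).
The state is a dict: "time": time; "joint_positions": joint angles; "dq": joint speeds; "tau": joint torques, N m; "tool_pos": TCP position; "tcp_rot": TCP orientation; "contact_force": force on the tool from outside, world axes, zero at the start; "moment": the same for the moment, N m; "grip_width": finger opening in mm; "finger_force": force on a finger pad.
Only numpy, scipy, OpenCV 4.12 (cv2) and the standard library are available. Lean on these libraries where they do the work, as an engineer would, in place of code of your own. Each camera call takes 0.05 s, during which the arm holds its last target. There are 200 camera calls.

## Working session

There is one attempt and no reset: what is moved stays moved. The work goes in short steps, Python scripts to look and compute and a shell command to move; the robot and the scene stay as the last step left them, time stands still between calls to the robot, and variables do not carry over. Pictures are saved under pics/ and viewed, at most 14 in all, crops included, and the job is handed in when it is done.

```bash
mkdir -p pics; cat > h.py <<'E'
import numpy as np, cv2
from plant import bot, viewer
from scipy.spatial.transform import Rotation as R
def ray(p,c):
    f=192/np.tan(np.radians(c["fov_y"])/2); T=np.array(c["T"])
    d=T[:3,:3]@np.array([(p[0]-c["cx"])/f,(p[1]-c["cy"])/f,1.]); return T[:3,3],d
def atz(p,c,z):
    o,d=ray(p,c); return o+d*(z-o[2])/d[2]
def proj(P,c):
    f=192/np.tan(np.radians(c["fov_y"])/2); T=np.array(c["T"])
    q=T[:3,:3].T@(np.array(P)-T[:3,3]); return np.array([c["cx"]+f*q[0]/q[2],c["cy"]+f*q[1]/q[2]])
def save(c,n): cv2.imwrite(f"pics/{n}.png",cv2.cvtColor(c["frame"],cv2.COLOR_RGB2BGR))
E
python3 - <<'E'
from h import *
a=viewer.capture("scene");b=viewer.capture("top")
im=np.hstack([a["frame"],b["frame"]]);
for n,c in (("scene",a),("top",b)):
    save(c,n); print(n,c["fov_y"],np.round(c["T"],2).tolist())
for n in ["roll_blue_mid","roll_yellow_mid","roll_green_mid","roll_red_mid","core_blue_mid","spindle_blue_seat","spindle_yellow_seat","spindle_green_seat","spindle_red_seat","brake_tip","bin_in","vase","jar","brush_pot","wheel","stand"]:
    z=dict(r=70,c=94,s=24,b=40).get(n[0],35) 
    for k,c in (("S",a),("T",b)):
        print(n,k,[(round(r["score"],2),np.round(r["centre"]).tolist(),np.round(atz(r["centre"],c,35)[:2]).tolist()) for r in viewer.recognise(n,c)[:4]])
o=bot.get_obs();print(o["tcp_rot"],o["tool_pos"],o["time"],o["grip_width"])
E
```

```text
scene 55.980054788998785 [[0.84, 0.38, -0.39, 990.73], [0.55, -0.56, 0.63, -603.9], [0.02, -0.74, -0.67, 730.85], [0.0, 0.0, 0.0, 1.0]]
top 47.209882546291155 [[-0.01, -0.98, 0.19, 371.33], [-1.0, 0.01, 0.01, 9.9], [-0.01, -0.19, -0.98, 1463.34], [0.0, 0.0, 0.0, 1.0]]
roll_blue_mid S [(0.64, [218.0, 170.0], [467.0, 55.0])]
roll_blue_mid T [(0.57, [246.0, 241.0], [484.0, 53.0])]
roll_yellow_mid S [(0.95, [253.0, 140.0], [468.0, 249.0]), (0.32, [274.0, 184.0], [638.0, 97.0])]
roll_yellow_mid T [(0.48, [192.0, 245.0], [474.0, 229.0])]
roll_green_mid S [(0.66, [194.0, 193.0], [474.0, -64.0])]
roll_green_mid T [(0.71, [210.0, 199.0], [625.0, 171.0]), (0.53, [283.0, 238.0], [491.0, -68.0])]
roll_red_mid S [(0.64, [195.0, 229.0], [560.0, -164.0])]
roll_red_mid T [(0.45, [239.0, 192.0], [647.0, 76.0])]
core_blue_mid S []
core_blue_mid T []
spindle_blue_seat S [(0.66, [231.0, 233.0], [643.0, -124.0])]
spindle_blue_seat T [(0.92, [296.0, 198.0], [624.0, -114.0])]
spindle_yellow_seat S [(0.58, [92.0, 281.0], [469.0, -409.0]), (0.51, [295.0, 176.0], [672.0, 165.0])]
spindle_yellow_seat T [(0.7, 
[... 742 characters left out ...]
, [208.0, 192.0], [648.0, 179.0])]
jar S [(0.96, [317.0, 206.0], [779.0, 86.0]), (0.53, [285.0, 108.0], [457.0, 493.0])]
jar T [(0.78, [235.0, 151.0], [787.0, 87.0])]
brush_pot S [(0.68, [333.0, 142.0], [693.0, 392.0])]
brush_pot T [(0.67, [161.0, 172.0], [719.0, 336.0])]
wheel S [(0.16, [269.0, 198.0], [656.0, 39.0])]
wheel T [(0.91, [142.0, 249.0], [463.0, 389.0]), (0.19, [242.0, 244.0], [474.0, 65.0])]
stand S [(0.75, [229.0, 246.0], [661.0, -160.0]), (0.27, [288.0, 108.0], [467.0, 501.0])]
stand T [(0.86, [275.0, 198.0], [624.0, -42.0]), (0.28, [131.0, 241.0], [488.0, 425.0])]
[3.14152366e+00 1.07545122e-05 3.08836634e-01] [ 159.58962267 -500.17524696  226.73438701] 1.7 91.85534767671982
```

```bash
python3 - <<'E'
import cv2
a=cv2.imread("pics/scene.png")[70:330,60:390];b=cv2.imread("pics/top.png")[130:290,100:460]
cv2.imwrite("pics/s2.png",cv2.resize(a,None,fx=2.3,fy=2.3,interpolation=2));cv2.imwrite("pics/t2.png",cv2.resize(b,None,fx=2.2,fy=2.2,interpolation=2))
E
```

```text
(no output)
```

View pics/s2.png

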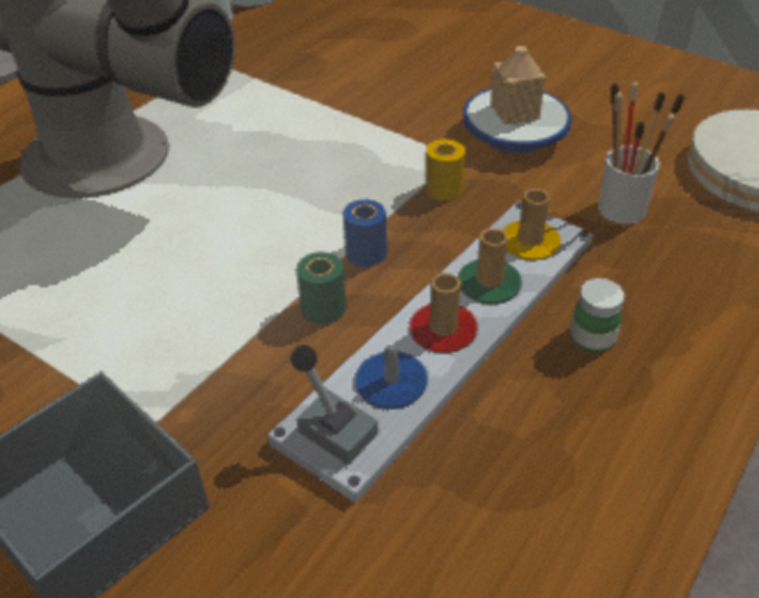

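View pics/t2.png

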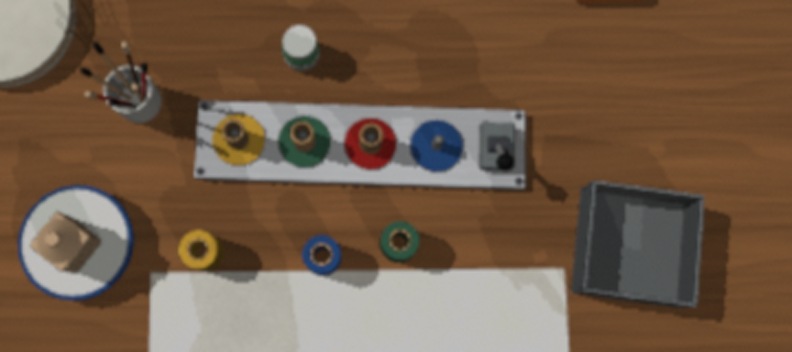

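The stand runs, from +y: yellow, green, red (all with cores), then blue (bare), then the lever leaning towards the robot. The rolls present are yellow, blue and green, so red stays empty. Next I measure these precisely.

```bash
cat >> h.py <<'E'
def colmask(c,col):
    h=cv2.cvtColor(c["frame"],cv2.COLOR_RGB2HSV); lo,hi={"blue":((100,100,40),(125,255,255)),"yellow":((20,150,90),(32,255,255)),"green":((60,70,25),(90,255,255)),"red":((0,180,90),(6,255,255))}[col]
    return cv2.inRange(h,lo,hi)
def blobs(c,col,amin=60):
    n,l,s,ce=cv2.connectedComponentsWithStats(cv2.morphologyEx(colmask(c,col),cv2.MORPH_CLOSE,np.ones((3,3))))
    return [(l==i) for i in range(1,n) if s[i,4]>amin]
def gcirc(m,c,z):
    ys,xs=np.nonzero(m); P=np.array([atz((x,y),c,z)[:2] for x,y in zip(xs,ys)],np.float32)
    (x,y),r=cv2.minEnclosingCircle(P); return round(x,1),round(y,1),round(r,1)
E
python3 - <<'E'
from h import *
S=viewer.capture("scene");T=viewer.capture("top")
for col in ["blue","yellow","green","red"]:
  for k,c in (("S",S),("T",T)):
    for m in blobs(c,col): print(col,k,m.sum(),"disc",gcirc(m,c,24),"centroid z35",np.round(atz(np.argwhere(m).mean(0)[::-1],c,35)[:2],1))
for k,c in (("S",S),("T",T)):
  for n,z in (("core_yellow_mid",59),("core_green_mid",59),("core_red_mid",59),("roll_blue_mid",35),("roll_yellow_mid",35),("roll_green_mid",35),("bin_in",40),("stand",10)):
    print(k,n,[(round(r["score"],2),int(r["pixels"].sum()),np.round(atz(r["centre"],c,z)[:2],1).tolist()) for r in viewer.cut_out(n,c)[:4]])
m=viewer.cut_out("stand",T)[0]["pixels"]; ys,xs=np.nonzero(m)
P=np.array([atz((x,y),T,20)[:2] for x,y in zip(xs,ys)],np.float32);print(cv2.minAreaRect(P))
E
```

```text
blue S 324 disc (-379.1, 577.0, 90.5) centroid z35 [-351.2  565.5]
blue S 94 disc (487.9, 430.3, 84.8) centroid z35 [523.1 366.9]
blue S 90 disc (437.1, 95.2, 28.6) centroid z35 [448.3  82.1]
blue S 494 disc (636.9, -122.5, 39.4) centroid z35 [ 644.9 -133.4]
blue T 388 disc (633.6, -120.5, 38.4) centroid z35 [ 631.3 -119.7]
blue T 112 disc (493.1, 416.0, 83.2) centroid z35 [483.  363.4]
blue T 138 disc (471.1, 53.6, 28.1) centroid z35 [469.4  51.9]
yellow S 366 disc (469.4, 249.1, 76.0) centroid z35 [480.4 236.9]
yellow S 229 disc (650.3, 176.3, 39.7) centroid z35 [659.8 158. ]
yellow T 269 disc (646.8, 178.3, 38.1) centroid z35 [640.3 174.5]
yellow T 181 disc (481.4, 237.0, 29.4) centroid z35 [479.8 235. ]
green S 95 disc (457.5, -24.5, 27.6) centroid z35 [469.4 -36.5]
green S 212 disc (645.9, 76.6, 38.1) centroid z35 [656.6  60.2]
green T 237 disc (642.2, 79.1, 37.4) centroid z35 [634.7  77.2]
green T 129 disc (490.0, -61.8, 27.8) centroid z35 [487.7 -61. ]
red S 149 disc (647.8, -21.5, 36.7) centroid z35 [666.8 -32.6]
red T 175 disc (637.6, -20.8, 36.4) centroid z35 [631.6 -15.1]

[... 347 characters left out ...]
.63, 623, [645.0, -128.4]), (0.61, 6879, [480.1, -416.3]), (0.51, 407, [479.1, 235.9])]
S stand [(0.74, 4617, [646.6, -153.2])]
T core_yellow_mid [(0.51, 116, [643.5, 180.9])]
T core_green_mid [(0.65, 113, [639.7, 82.4])]
T core_red_mid [(0.47, 99, [642.0, -9.7])]
T roll_blue_mid [(0.68, 194, [455.8, 47.1])]
T roll_yellow_mid [(0.6, 272, [467.0, 232.0]), (0.48, 3408, [612.2, -53.1])]
T roll_green_mid [(0.7, 264, [486.2, -69.4]), (0.69, 118, [653.2, 180.6]), (0.68, 239, [475.5, 52.2]), (0.46, 503, [494.9, 429.9])]
T bin_in []
T stand [(0.73, 3488, [628.7, -51.7]), (0.17, 263, [473.6, 238.9])]
((636.013427734375, -3.0727386474609375), (495.8053283691406, 121.69401550292969), 87.54658508300781)
```

```bash
python3 -m handwheel '.88 -.45 0 0 0 -.3 1;.88 -.45 0 0 0 -.3 1;.88 -.45 0 0 0 -.3 1;.88 -.45 0 0 0 -.3 1;.88 -.45 0 0 0 -.3 1;.88 -.45 0 0 0 -.3 1;.88 -.45 0 0 0 -.3 1;.88 -.45 0 0 0 -.3 1'; python3 -m handwheel '.88 .44 0 0 0 -.102 1;.88 .44 0 0 0 -.102 1;.88 .44 0 0 0 -.102 1;.88 .44 0 0 0 -.102 1'; python3 -c "
from h import *
o=bot.get_obs();print(o['time'],o['tool_pos'],o['tcp_rot'],o['joint_positions'])"
```

```text
time: 3.32
tool_pos: [229.8, -430.5, 226.8]
tcp_rot: [3.141, 0.0, 1.258]
contact_force: [-0.7, 0.1, 0.0]
grip_width: 91.8
finger_force: 0.0
time: 3.65
tool_pos: [301.0, -358.6, 226.9]
tcp_rot: [3.141, -0.0, 1.578]
contact_force: [-0.2, -0.0, -0.6]
grip_width: 91.9
finger_force: 0.0
3.65 [ 300.96937497 -358.56847449  226.89949147] [ 3.14090542e+00 -4.94021844e-04  1.57834750e+00] [-1.03702258e+00  2.37732290e-01  1.67146611e+00  8.93016941e-04
  1.23247639e+00 -1.04487001e+00]
```

```bash
for i in 1 2 3; do python3 -m handwheel '.85 .85 0 0 0 0 1;.85 .85 0 0 0 0 1;.85 .85 0 0 0 0 1' >/dev/null; done;  python3 -m handwheel '.85 .85 0 0 0 0.013 1;.85 .85 0 0 0 0.013 1;.85 .85 0 0 0 0.013 1;.85 .85 0 0 0 0.013 1;.85 .85 0 0 0 0.013 1'; python3 - <<'E'
from h import *
W=viewer.capture("wrist");save(W,"w1");print(W["fov_y"],np.round(W["T"],2).tolist())
for n,P in (("red",(637.6,-20.8,24)),("green",(642,79,24)),("blue",(633.6,-120.5,24))):
    print(n,proj(P,W).round())
    for m in blobs(W,n,300): print(m.sum(),gcirc(m,W,24))
print(viewer.recognise("core_red_mid",W)[:4])
E
```

```text
time: 4.82
tool_pos: [639.6, -20.0, 225.5]
tcp_rot: [-3.14, 0.0, 1.532]
contact_force: [-0.1, -0.2, -0.5]
grip_width: 91.7
finger_force: 0.0
58.71309871506847 [[1.0, -0.04, -0.01, 643.51], [-0.04, -0.97, -0.26, 50.24], [-0.0, 0.26, -0.97, 383.7], [0.0, 0.0, 0.0, 1.0]]
red [253. 175.]
2557 (640.6, -21.3, 39.1)
green [253.  76.]
3616 (644.9, 78.7, 39.6)
741 (793.0, 85.1, 28.6)
2416 (481.0, -67.6, 47.5)
419 (468.1, -77.4, 13.4)
blue [253. 260.]
3399 (461.2, 52.3, 45.5)
578 (446.2, 52.5, 13.8)
1890 (637.0, -118.2, 39.4)
[{'centre': [258.3, 189.5], 'score': 0.72}]
```

View pics/w1.png

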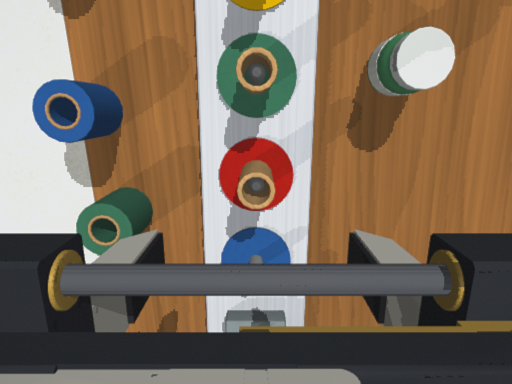

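The wrist view shows the red core rim at about (256,190), the green core rim at (257,70), and each core standing near its disc centre.

```bash
python3 - <<'E'
from h import *
W=viewer.capture("wrist")
for p in [(256,189),(257,70)]: print(atz(p,W,94).round(1))
E
```

```text
[639.8 -21.6  94. ]
[644.6  76.2  94. ]
```

```bash
python3 -m handwheel '-.01 0 .95 0 0 0 .3;-.01 0 .95 0 0 0 .3;-.01 0 .95 0 0 0 .3' >/dev/null; python3 -m handwheel '0 0 .7 0 0 0 .3;0 0 .7 0 0 0 .3;0 0 .7 0 0 0 -1;0 0 .7 0 0 0 -1;0 0 .7 0 0 0 -1;0 0 .7 0 0 0 -1;0 0 .7 0 0 0 -1;0 0 .7 0 0 0 -1'
```

```text
time: 5.88
tool_pos: [640.2, -22.0, 64.3]
tcp_rot: [3.137, 0.001, 1.531]
contact_force: [-0.6, 0.1, 7.9]
grip_width: 32.1
finger_force: 30.0
```

```bash
python3 -m handwheel '0 0 -1 0 0 0 -1;0 0 -1 0 0 0 -1;0 0 -1 0 0 0 -1'; python3 -m handwheel '-.98 -.41 -.5 0 0 0 -1;-.98 -.41 -.5 0 0 0 -1;-.98 -.41 -.5 0 0 0 -1';for i in 1 2; do python3 -m handwheel '-.98 -.41 0 0 0 0 -1;-.98 -.41 0 0 0 0 -1;-.98 -.41 0 0 0 0 -1' >/dev/null; done;  python3 -m handwheel '-.6 -.41 0 0 0 0 -1;-.6 -.41 0 0 0 0 -1;-.6 -.41 0 0 0 0 -1;-.6 -.41 0 0 0 0 -1'; python3 - <<'E'
from h import *
W=viewer.capture("wrist");save(W,"w2")
for P in [(395,-337,80),(555,-337,80),(475,-417,5)]: print(proj(P,W).round())
for r in viewer.cut_out("bin_in",W)[:2]:
    ys,xs=np.nonzero(r["pixels"]); print(r["score"],r["centre"],len(xs),xs.min(),xs.max(),ys.min(),ys.max())
E
```

```text
time: 6.13
tool_pos: [641.2, -21.7, 168.4]
tcp_rot: [3.132, 0.001, 1.531]
contact_force: [0.4, 0.7, 1.0]
grip_width: 32.4
finger_force: 30.0
time: 6.38
tool_pos: [593.4, -119.1, 214.2]
tcp_rot: [3.139, 0.001, 1.532]
contact_force: [1.4, -0.5, -0.1]
grip_width: 32.6
finger_force: 30.0
time: 7.22
tool_pos: [459.9, -370.0, 212.4]
tcp_rot: [3.141, 0.001, 1.528]
contact_force: [-0.5, 0.4, -0.3]
grip_width: 32.4
finger_force: 30.0
[176. 155.]
[365. 147.]
[270. 213.]
0.6 [290.9, 175.7] 16475 192 384 124 306
```

View pics/w2.png

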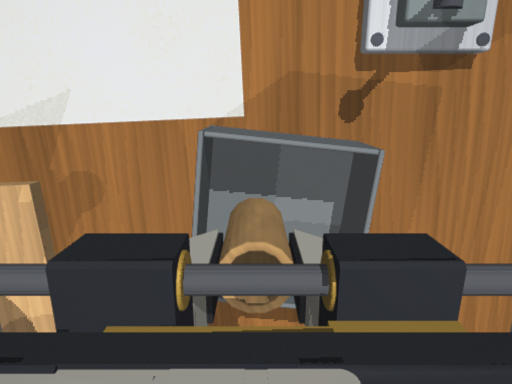

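The core is held, and the bin's far rim corners show at about (207,130) and (382,150).

```bash
python3 - <<'E'
from h import *
W=viewer.capture("wrist")
a,b=[atz(p,W,80)[:2] for p in [(207,130),(382,150)]]
u=(b-a)/np.linalg.norm(b-a);n=np.array([u[1],-u[0]]);n=n if n[1]<0 else -n
print(a,b,np.linalg.norm(b-a),u,(a+b)/2+80*n)
E
```

```text
[ 423.78662096 -315.72967293] [ 571.07741382 -338.21337127] 148.9969608777386 [ 0.98854897 -0.15090038] [ 485.35998681 -406.05544005]
```

```bash
python3 -m handwheel '-.83 .16 0 0 0 0 -1;-.83 .16 0 0 0 0 -1;-.83 .16 0 0 0 0 -1;-.83 .16 0 0 0 0 -1' >/dev/null; python3 -m handwheel '0 0 .82 0 0 0 -1;0 0 .82 0 0 0 -1;0 0 .82 0 0 0 -1' >/dev/null; python3 -m handwheel '0 0 .8 0 0 0 -1;0 0 .8 0 0 0 -1;0 0 .8 0 0 0 -1;0 0 .8 0 0 0 -1;0 0 .8 0 0 0 .1;0 0 .8 0 0 0 .1;0 0 .8 0 0 0 .1'; python3 -m handwheel '0 0 -1 0 0 0 .1;0 0 -1 0 0 0 .1;0 0 -1 0 0 0 .1';python3 -m handwheel '0 0 -.8 0 0 0 .3;0 0 -.8 0 0 0 .3;0 0 -.8 0 0 0 .3'; python3 -c "
from h import *
c=viewer.capture('scene');cv2.imwrite('pics/b1.png',cv2.resize(cv2.cvtColor(c['frame'],4)[180:384,0:260],None,fx=2,fy=2))"
```

```text
time: 8.53
tool_pos: [474.3, -452.9, 52.3]
tcp_rot: [3.139, 0.003, 1.531]
contact_force: [0.3, -0.5, -0.2]
grip_width: 46.8
finger_force: 0.0
time: 8.78
tool_pos: [475.0, -454.1, 157.1]
tcp_rot: [3.135, 0.007, 1.531]
contact_force: [0.3, -1.0, 1.3]
grip_width: 50.7
finger_force: 0.0
time: 9.03
tool_pos: [475.6, -454.7, 240.8]
tcp_rot: [3.13, 0.013, 1.531]
contact_force: [0.9, -0.9, 0.8]
grip_width: 59.1
finger_force: 0.0
```

View pics/b1.png

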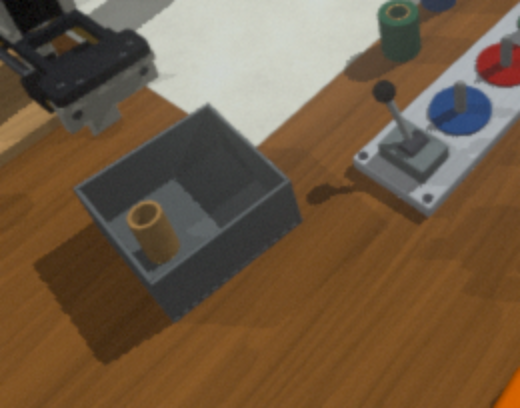

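The first core stands in the bin. Next is the green core.

```bash
for i in 1 2 3 4 5; do python3 -m handwheel '.885 .281 0 0 0 0 .3;.885 .281 0 0 0 0 .3;.885 .281 0 0 0 0 .3' >/dev/null; done; python3 -m handwheel '.885 .281 0.2 0 0 0 .3;.885 .281 0.2 0 0 0 .3;.885 .281 0.2 0 0 0 .3;.885 .281 0.2 0 0 0 .3;.885 .281 0.2 0 0 0 .3;.885 .281 0.2 0 0 0 .3;.885 .281 0.2 0 0 0 .3'; python3 -c "
from h import *
o=bot.get_obs();print(o['time'],o['tool_pos'],o['tcp_rot']);W=viewer.capture('wrist');r=viewer.cut_out('core_green_mid',W)
for m in r[:3]: ys,xs=np.nonzero(m['pixels']);print(m['score'],m['centre'],xs.min(),xs.max(),ys.min(),ys.max())
print(proj((644.6,76.2,94),W),proj((644.6,77.2,59),W), proj((649,178,94),W))
"
```

```text
time: 10.92
tool_pos: [663.1, 69.6, 210.3]
tcp_rot: [3.141, 0.001, 1.529]
contact_force: [0.8, 0.1, 0.5]
grip_width: 59.8
finger_force: 0.0
10.9167 [663.10430893  69.61536209 210.32581654] [3.14091013e+00 5.81686362e-04 1.52901659e+00]
0.72 [232.6, 187.4] 212 252 153 202
[231.45024111 186.93588947] [233.93865113 177.20734337] [229.25748527  54.28622956]
```

```bash
python3 -m handwheel '.065 -.19 .8 0 0 0 .3;.065 -.19 .8 0 0 0 .3;.065 -.19 .8 0 0 0 .3;.065 -.19 .8 0 0 0 .3' ; python3 -m handwheel '0 0 .68 0 0 0 .3;0 0 .68 0 0 0 .3;0 0 .68 0 0 0 -1;0 0 .68 0 0 0 -1;0 0 .68 0 0 0 -1;0 0 .68 0 0 0 -1;0 0 .68 0 0 0 -1;0 0 .68 0 0 0 -1';python3 -m handwheel '0 0 -1 0 0 0 -1;0 0 -1 0 0 0 -1;0 0 -1 0 0 0 -1'
```

```text
time: 11.35
tool_pos: [643.2, 78.2, 128.7]
tcp_rot: [-3.137, 0.0, 1.53]
contact_force: [1.3, -0.6, 0.8]
grip_width: 59.9
finger_force: 0.0
time: 12.02
tool_pos: [646.1, 78.8, 64.5]
tcp_rot: [3.137, -0.0, 1.531]
contact_force: [-0.1, 0.6, 7.1]
grip_width: 32.7
finger_force: 29.7
time: 12.27
tool_pos: [646.8, 78.9, 168.6]
tcp_rot: [3.132, -0.0, 1.531]
contact_force: [1.5, -0.3, 0.9]
grip_width: 32.7
finger_force: 29.8
```

```bash
python3 -m handwheel '-.99 -.286 -.5 0 0 0 -1;-.99 -.286 -.5 0 0 0 -1;-.99 -.286 -.5 0 0 0 -1' >/dev/null;for i in 1 2 3; do python3 -m handwheel '-.99 -.286 0 0 0 0 -1;-.99 -.286 0 0 0 0 -1;-.99 -.286 0 0 0 0 -1' >/dev/null; done;  python3 -m handwheel '-.99 -.286 0 0 0 0 -1;-.99 -.286 0 0 0 0 -1;-.99 -.286 0 0 0 0 -1;-.99 -.286 0 0 0 0 -1;-.99 -.286 0 0 0 0 -1'
```

```text
time: 13.68
tool_pos: [481.2, -411.1, 212.2]
tcp_rot: [3.141, 0.0, 1.529]
contact_force: [0.3, 0.6, -0.1]
grip_width: 32.6
finger_force: 29.8
```

```bash
python3 -m handwheel '0 0 .82 0 0 0 -1;0 0 .82 0 0 0 -1;0 0 .82 0 0 0 -1' >/dev/null; python3 -m handwheel '0 0 .8 0 0 0 -1;0 0 .8 0 0 0 -1;0 0 .8 0 0 0 -1;0 0 .8 0 0 0 -1;0 0 .8 0 0 0 .1;0 0 .8 0 0 0 .1;0 0 .8 0 0 0 .1'; python3 -m handwheel '0 0 -1 0 0 0 .1;0 0 -1 0 0 0 .1;0 0 -1 0 0 0 .1' >/dev/null;python3 -m handwheel '0 0 -.7 0 0 0 .3;0 0 -.7 0 0 0 .3;0 0 -.7 0 0 0 .3' >/dev/null; for i in 1 2 3 4 5; do python3 -m handwheel '.99 .24 0 0 0 0 .3;.99 .24 0 0 0 0 .3;.99 .24 0 0 0 0 .3' >/dev/null; done; python3 -m handwheel '.99 .24 0.2 0 0 0 .3;.99 .24 0.2 0 0 0 .3;.99 .24 0.2 0 0 0 .3;.99 .24 0.2 0 0 0 .3;.99 .24 0.2 0 0 0 .3;.99 .24 0.2 0 0 0 .3'; python3 -c "
from h import *
W=viewer.capture('wrist');r=viewer.cut_out('core_yellow_mid',W)
for m in r[:3]: ys,xs=np.nonzero(m['pixels']);print(m['score'],m['centre'],xs.min(),xs.max(),ys.min(),ys.max(),atz(m['centre'],W,80))
for m in blobs(W,'yellow',300): print(gcirc(m,W,24))
print(proj((649,178,94),W))
S=viewer.capture('scene');o=cv2.resize(cv2.cvtColor(np.hstack([S['frame'][60:384,0:400],W['frame'][60:384,100:400]]),4),None,fx=1.1,fy=1.1);cv2.imwrite('pics/y1.png',o)
"
```

```text
time: 14.52
tool_pos: [482.8, -410.8, 52.4]
tcp_rot: [3.139, 0.003, 1.531]
contact_force: [0.5, -0.1, -0.5]
grip_width: 47.3
finger_force: 0.0
time: 16.77
tool_pos: [649.3, 176.9, 200.4]
tcp_rot: [3.141, 0.001, 1.531]
contact_force: [-0.7, -0.3, 0.6]
grip_width: 60.0
finger_force: 0.0
0.69 [250.7, 198.9] 233 274 161 213 [646.11553191 171.49325274  80.        ]
(469.5, 228.9, 47.5)
(649.3, 178.7, 39.7)
(506.6, 70.2, 36.3)
(738.2, -2.8, 195.1)
[253.72216773 195.52460485]
```

View pics/y1.png

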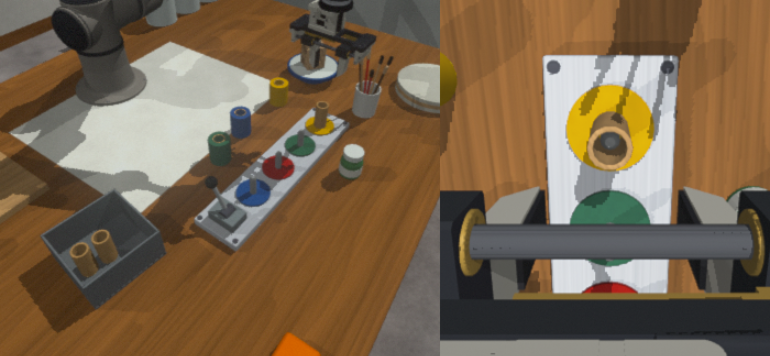

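Two cores stand in the bin, and the yellow core rim is centred where predicted. I'll grasp it.

```bash
python3 -m handwheel '.015 0 .7 0 0 0 .3;.015 0 .7 0 0 0 .3;.015 0 .7 0 0 0 .3;.015 0 .7 0 0 0 .3' ; python3 -m handwheel '0 0 .68 0 0 0 .3;0 0 .68 0 0 0 .3;0 0 .68 0 0 0 -1;0 0 .68 0 0 0 -1;0 0 .68 0 0 0 -1;0 0 .68 0 0 0 -1;0 0 .68 0 0 0 -1;0 0 .68 0 0 0 -1';python3 -m handwheel '0 0 -1 0 0 0 -1;0 0 -1 0 0 0 -1;0 0 -1 0 0 0 -1'
```

```text
time: 17.25
tool_pos: [648.8, 178.1, 129.1]
tcp_rot: [-3.139, 0.001, 1.53]
contact_force: [-0.1, 0.1, 1.6]
grip_width: 59.4
finger_force: 0.0
time: 17.92
tool_pos: [650.9, 179.5, 64.5]
tcp_rot: [3.137, -0.001, 1.531]
contact_force: [-0.7, -0.9, 6.8]
grip_width: 33.2
finger_force: 29.7
time: 18.17
tool_pos: [651.7, 179.7, 168.7]
tcp_rot: [3.132, -0.002, 1.531]
contact_force: [0.9, -0.0, 0.3]
grip_width: 33.0
finger_force: 29.7
```

```bash
python3 -m handwheel '-.92 -.23 -.5 0 0 0 -1;-.92 -.23 -.5 0 0 0 -1;-.92 -.23 -.5 0 0 0 -1' >/dev/null;for i in 1 2 3 4; do python3 -m handwheel '-.92 -.23 0 0 0 0 -1;-.92 -.23 0 0 0 0 -1;-.92 -.23 0 0 0 0 -1' >/dev/null; done;  python3 -m handwheel '-.92 -.23 0 0 0 0 -1;-.92 -.23 0 0 0 0 -1;-.92 -.23 0 0 0 0 -1;-.92 -.23 0 0 0 0 -1;-.92 -.23 0 0 0 0 -1'
python3 -m handwheel '0 0 .82 0 0 0 -1;0 0 .82 0 0 0 -1;0 0 .82 0 0 0 -1' >/dev/null; python3 -m handwheel '0 0 .8 0 0 0 -1;0 0 .8 0 0 0 -1;0 0 .8 0 0 0 -1;0 0 .8 0 0 0 -1;0 0 .8 0 0 0 .1;0 0 .8 0 0 0 .1;0 0 .8 0 0 0 .1'; python3 -m handwheel '0 0 -1 0 0 0 .1;0 0 -1 0 0 0 .1;0 0 -1 0 0 0 .1' >/dev/null;python3 -m handwheel '.2 0 -.7 0 0 0 1;.2 0 -.7 0 0 0 1;.2 0 -.7 0 0 0 1;.2 0 -.7 0 0 0 1;.2 0 -.7 0 0 0 1'
python3 -c "
from h import *
T=viewer.capture('top');S=viewer.capture('scene')
for k in ['blue','yellow','green']:
  for n,c in (('T',T),('S',S)): print(k,n,[gcirc(m,c,70)+(int(m.sum()),) for m in blobs(c,k,60)])
o=cv2.resize(cv2.cvtColor(np.vstack([S['frame'][60:360,0:400],T['frame'][130:290,90:490]]),4),None,fx=1.3,fy=1.3);cv2.imwrite('pics/c3.png',o)
"
```

```text
time: 19.83
tool_pos: [489.8, -366.3, 211.7]
tcp_rot: [3.141, -0.001, 1.53]
contact_force: [0.3, 0.6, -1.1]
grip_width: 32.5
finger_force: 29.7
time: 20.67
tool_pos: [490.6, -367.5, 52.4]
tcp_rot: [3.139, 0.003, 1.531]
contact_force: [-0.9, 0.3, -0.3]
grip_width: 47.3
finger_force: 0.0
time: 21.33
tool_pos: [490.0, -346.7, 220.1]
tcp_rot: [3.141, 0.0, 1.531]
contact_force: [-0.1, 0.5, -0.1]
grip_width: 79.2
finger_force: 0.0
blue T [(625.3, -116.5, 37.1, 383), (489.2, 403.0, 80.5, 113), (467.9, 52.2, 27.2, 137)]
blue S [(473.3, 49.6, 26.6, 86), (659.2, -153.8, 37.1, 498)]
yellow T [(638.1, 173.1, 37.1, 372), (477.1, 229.4, 28.5, 174)]
yellow S [(502.1, 192.7, 71.3, 403), (672.0, 126.7, 37.7, 303)]
green T [(633.5, 76.9, 36.3, 351), (486.1, -59.6, 26.9, 125)]
green S [(492.6, -62.3, 25.9, 91), (668.5, 33.0, 35.9, 294)]
```

View pics/c3.png

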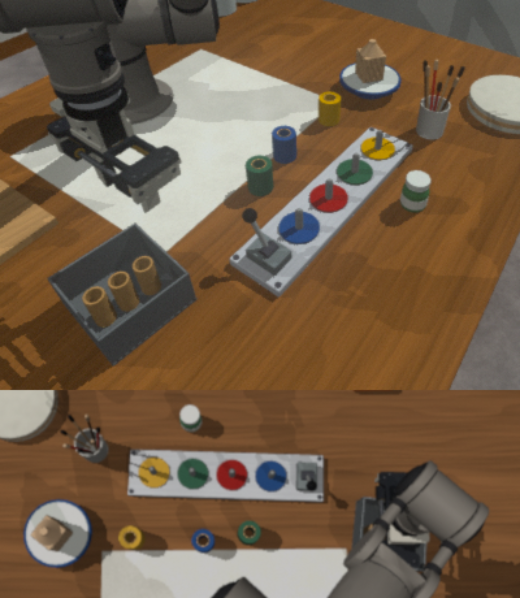

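All three cores are in the bin and the rolls haven't moved. Now the green roll.

```bash
for i in 1 2; do python3 -m handwheel '.95 -.04 0 0 0 0 1;.95 -.04 0 0 0 0 1;.95 -.04 0 0 0 0 1' >/dev/null; done; python3 -m handwheel '.95 -.04 .4 0 0 0 1;.95 -.04 .4 0 0 0 1;.95 -.04 .4 0 0 0 1;.95 -.04 .4 0 0 0 1;.95 -.04 .4 0 0 0 1;.95 -.04 .4 0 0 0 1'; python3 -c "
from h import *
W=viewer.capture('wrist')
o=cv2.cvtColor(W['frame'],4)
for P in [(489.5,-61,70),(489.5,-61,0)]:
  for t in np.linspace(0,6.28,60):
    q=proj(np.array(P)+[28*np.cos(t),28*np.sin(t),0],W);cv2.circle(o,tuple(int(v) for v in q.round()),0,(255,0,255),-1)
cv2.imwrite('pics/g1.png',o)
"
```

```text
time: 22.43
tool_pos: [490.1, -62.7, 179.7]
tcp_rot: [3.141, 0.001, 1.531]
contact_force: [-0.4, -0.2, -0.6]
grip_width: 92.1
finger_force: 0.0
```

View pics/g1.png

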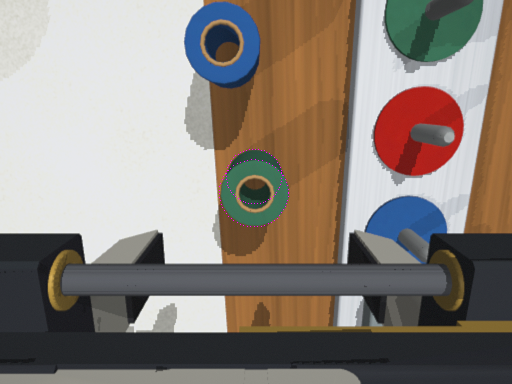

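```bash
python3 -c "
from h import *
W=viewer.capture('wrist');print(atz((222,43),W,70))"
python3 -m handwheel '.02 0 .75 0 0 0 1;.02 0 .75 0 0 0 1;.02 0 .75 0 0 0 1;.02 0 .75 0 0 0 1'; python3 -m handwheel '0 0 .73 0 0 0 1;0 0 .73 0 0 0 1;0 0 .73 0 0 0 1;0 0 .73 0 0 0 -1;0 0 .73 0 0 0 -1;0 0 .73 0 0 0 -1;0 0 .73 0 0 0 -1;0 0 .73 0 0 0 -1'; python3 -m handwheel '0 0 -1 0 0 0 -1;0 0 -1 0 0 0 -1;0 0 -1 0 0 0 -1;0 0 -1 0 0 0 -1'
```

```text
[471.65392279  52.25102352  70.        ]
time: 22.87
tool_pos: [489.1, -60.4, 104.3]
tcp_rot: [-3.139, -0.001, 1.529]
contact_force: [-0.2, 0.2, 0.8]
grip_width: 91.6
finger_force: 0.0
time: 23.53
tool_pos: [490.7, -59.9, 33.3]
tcp_rot: [3.139, 0.001, 1.531]
contact_force: [0.2, 0.6, -0.6]
grip_width: 63.2
finger_force: 0.0
time: 23.87
tool_pos: [492.5, -60.3, 136.8]
tcp_rot: [3.132, 0.002, 1.531]
contact_force: [0.7, 0.3, -0.2]
grip_width: 36.0
finger_force: 0.0
```

The fingers hadn't finished closing before the lift, so I'll check the roll.

```bash
python3 -m handwheel '0 0 -.5 0 0 0 1;0 0 -.5 0 0 0 1;0 0 -.5 0 0 0 1;0 0 -.5 0 0 0 1;0 0 -.5 0 0 0 1;0 0 -.5 0 0 0 1'; python3 -c "
from h import *
T=viewer.capture('top');S=viewer.capture('scene');W=viewer.capture('wrist')
for k in ['blue','yellow','green']:
  for n,c in (('T',T),('S',S)): print(k,n,[gcirc(m,c,70)+(int(m.sum()),) for m in blobs(c,k,40)])
cv2.imwrite('pics/g2.png',cv2.cvtColor(np.hstack([S['frame'][100:300,130:430],W['frame'][100:300,100:450]]),4))
"
```

```text
time: 24.37
tool_pos: [488.8, -59.4, 180.1]
tcp_rot: [-3.139, -0.001, 1.531]
contact_force: [-0.5, 0.4, 0.1]
grip_width: 71.4
finger_force: 0.0
blue T [(625.9, -117.6, 37.2, 288), (487.7, 398.9, 80.0, 104), (467.8, 50.5, 27.7, 134)]
blue S [(541.8, 347.0, 73.4, 79), (478.9, 47.7, 32.6, 108), (659.2, -153.8, 37.1, 498)]
yellow T [(638.3, 172.8, 37.0, 370), (476.0, 229.2, 28.8, 175)]
yellow S [(503.4, 193.6, 71.1, 401), (672.4, 126.8, 37.6, 300)]
green T [(634.0, 76.6, 35.8, 347)]
green S [(492.6, -61.9, 26.0, 103), (646.6, 32.6, 25.8, 84), (668.3, 33.3, 35.6, 192)]
```

View pics/g2.png

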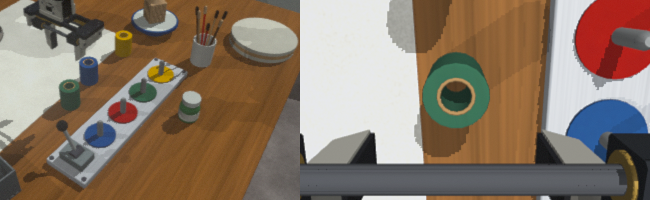

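The green roll was not disturbed, so I'll retry with more time to close.

```bash
python3 -m handwheel '-.01 0 .75 0 0 0 .75;-.01 0 .75 0 0 0 .75;-.01 0 .75 0 0 0 .75;-.01 0 .75 0 0 0 .75' >/dev/null; python3 -m handwheel '0 0 .72 0 0 0 .75;0 0 .72 0 0 0 .75;0 0 .72 0 0 0 .75;0 0 .72 0 0 0 -1;0 0 .72 0 0 0 -1;0 0 .72 0 0 0 -1;0 0 .72 0 0 0 -1;0 0 .72 0 0 0 -1';  python3 -m handwheel '0 0 0 0 0 0 -1;0 0 0 0 0 0 -1;0 0 0 0 0 0 -1;0 0 0 0 0 0 -1'
```

```text
time: 25.52
tool_pos: [490.7, -60.9, 36.6]
tcp_rot: [3.139, 0.001, 1.531]
contact_force: [-1.9, 0.8, 8.5]
grip_width: 55.4
finger_force: 30.0
time: 25.85
tool_pos: [490.7, -60.9, 36.6]
tcp_rot: [3.139, 0.001, 1.531]
contact_force: [-0.6, 0.3, 8.9]
grip_width: 55.2
finger_force: 30.0
```

```bash
python3 -m handwheel '0 0 -1 0 0 0 -1;0 0 -1 0 0 0 -1;0 0 -1 0 0 0 -1;0 0 -1 0 0 0 -1' ;python3 -m handwheel '.73 .745 -.1 0 0 0 -1;.73 .745 -.1 0 0 0 -1;.73 .745 -.1 0 0 0 -1' >/dev/null;python3 -m handwheel '.73 .745 0 0 0 0 -1;.73 .745 0 0 0 0 -1;.73 .745 0 0 0 0 -1;.73 .745 0 0 0 0 -1;.73 .745 0 0 0 0 -1;.73 .745 0 0 0 0 -1'; python3 -c "
from h import *
W=viewer.capture('wrist');save(W,'g3')
for n in ['yellow','green','red']: print(n,[gcirc(m,W,24)+(int(m.sum()),) for m in blobs(W,n,500)])
"
```

```text
time: 26.18
tool_pos: [492.5, -61.3, 139.8]
tcp_rot: [3.132, 0.002, 1.531]
contact_force: [1.1, 0.1, -0.5]
grip_width: 55.3
finger_force: 30.0
time: 26.93
tool_pos: [643.4, 79.0, 143.6]
tcp_rot: [-3.139, 0.001, 1.531]
contact_force: [-0.1, -0.6, -0.5]
grip_width: 54.9
finger_force: 30.0
yellow [(487.7, 218.5, 31.6, 3214), (649.2, 178.6, 39.8, 8432), (532.7, 1.8, 30.0, 580), (713.0, -57.4, 165.9, 2276)]
green [(643.7, 50.5, 67.7, 10121), (795.1, 80.7, 29.7, 1321), (639.9, -18.7, 58.5, 2147), (640.3, -18.2, 23.3, 509)]
red []
```

```bash
python3 -m handwheel '0 .015 .45 0 0 0 -1;0 .015 .45 0 0 0 -1;0 .015 .45 0 0 0 -1;0 .015 .45 0 0 0 -1';python3 -m handwheel '0 0 .3 0 0 0 -1;0 0 .3 0 0 0 -1;0 0 .3 0 0 0 -1'
```

```text
time: 27.32
tool_pos: [645.7, 78.6, 100.4]
tcp_rot: [-3.141, 0.0, 1.53]
contact_force: [0.6, 0.4, -0.3]
grip_width: 55.6
finger_force: 30.0
time: 27.57
tool_pos: [645.8, 79.1, 70.3]
tcp_rot: [-3.141, 0.0, 1.531]
contact_force: [1.5, -0.2, -0.4]
grip_width: 55.2
finger_force: 30.0
```

```bash
python3 -m handwheel '0 0 .09 0 0 0 -1;0 0 .09 0 0 0 -1;0 0 .09 0 0 0 .75;0 0 .09 0 0 0 .75;0 0 .09 0 0 0 .75;0 0 .09 0 0 0 .75;0 0 .09 0 0 0 .75';python3 -m handwheel '0 0 -1 0 0 0 .75;0 0 -1 0 0 0 .75;0 0 -1 0 0 0 .75;0 0 -1 0 0 0 .75';python3 -m handwheel '-.175 -.865 -.2 0 0 0 .75;-.175 -.865 -.2 0 0 0 .75;-.175 -.865 -.2 0 0 0 .75' >/dev/null;python3 -m handwheel '-.175 -.865 0 0 0 0 .75;-.175 -.865 0 0 0 0 .75;-.175 -.865 0 0 0 0 .75;-.175 -.865 0 0 0 0 .75;-.175 -.865 0 0 0 0 .75'; python3 -c "
from h import *
T=viewer.capture('top');S=viewer.capture('scene');W=viewer.capture('wrist')
for k in ['blue','yellow','green']:
  for n,c in (('T',T),('S',S)): print(k,n,[gcirc(m,c,94 if k=='green' else 70)+(int(m.sum()),) for m in blobs(c,k,40)])
o=cv2.cvtColor(W['frame'],4)
for P in [(471,51.5,70),(471,51.5,0)]:
  for t in np.linspace(0,6.28,60):
    q=proj(np.array(P)+[28*np.cos(t),28*np.sin(t),0],W);cv2.circle(o,tuple(int(v) for v in q.round()),0,(255,0,255),-1)
cv2.imwrite('pics/bl1.png',np.hstack([cv2.cvtColor(S['frame'],4)[100:300,130:430],o[100:300,80:512]]))
"
```

```text
time: 28.15
tool_pos: [646.2, 79.3, 61.1]
tcp_rot: [3.141, 0.0, 1.531]
contact_force: [0.8, -0.7, 0.4]
grip_width: 79.6
finger_force: 0.0
time: 28.48
tool_pos: [648.7, 79.4, 166.8]
tcp_rot: [3.131, -0.0, 1.531]
contact_force: [-0.3, -0.7, -0.1]
grip_width: 80.4
finger_force: 0.0
time: 29.15
tool_pos: [472.6, 51.2, 181.0]
tcp_rot: [3.14, 0.0, 1.531]
contact_force: [1.5, -0.3, 0.3]
grip_width: 80.1
finger_force: 0.0
blue T [(625.3, -116.5, 37.1, 383), (489.2, 403.0, 80.5, 111)]
blue S [(532.9, 352.0, 75.6, 87), (473.6, 50.4, 26.3, 86), (660.0, -153.7, 37.0, 495)]
yellow T [(638.1, 173.0, 37.1, 368), (476.0, 229.4, 29.0, 179)]
yellow S [(503.4, 193.6, 71.1, 399), (674.3, 126.9, 37.8, 229)]
green T [(632.4, 75.3, 37.7, 296)]
green S [(648.6, 77.7, 26.6, 104), (696.5, 9.9, 28.4, 60)]
```

View pics/bl1.png

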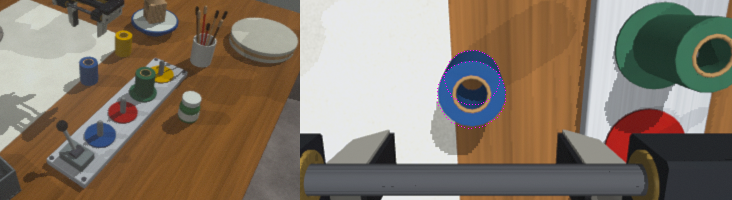

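```bash
python3 -m handwheel '.005 -.01 .75 0 0 0 .75;.005 -.01 .75 0 0 0 .75;.005 -.01 .75 0 0 0 .75;.005 -.01 .75 0 0 0 .75' >/dev/null; python3 -m handwheel '0 0 .71 0 0 0 .75;0 0 .71 0 0 0 .75;0 0 .71 0 0 0 .75;0 0 .71 0 0 0 -1;0 0 .71 0 0 0 -1;0 0 .71 0 0 0 -1;0 0 .71 0 0 0 -1;0 0 .71 0 0 0 -1';  python3 -m handwheel '0 0 0 0 0 0 -1;0 0 0 0 0 0 -1;0 0 0 0 0 0 -1';python3 -m handwheel '0 0 -1 0 0 0 -1;0 0 -1 0 0 0 -1;0 0 -1 0 0 0 -1;0 0 -1 0 0 0 -1' ;python3 -m handwheel '-.83 .855 -.1 0 0 0 -1;-.83 .855 -.1 0 0 0 -1;-.83 .855 -.1 0 0 0 -1' >/dev/null;python3 -m handwheel '-.83 .855 0 0 0 0 -1;-.83 .855 0 0 0 0 -1;-.83 .855 0 0 0 0 -1;-.83 .855 0 0 0 0 -1;-.83 .855 0 0 0 0 -1;-.83 .855 0 0 0 0 -1'
```

```text
time: 30.3
tool_pos: [471.7, 51.7, 36.5]
tcp_rot: [3.139, 0.0, 1.531]
contact_force: [-0.6, 1.1, 8.9]
grip_width: 55.9
finger_force: 30.0
time: 30.55
tool_pos: [471.7, 51.7, 36.5]
tcp_rot: [3.138, 0.0, 1.531]
contact_force: [-0.4, -0.3, 8.3]
grip_width: 55.7
finger_force: 30.0
time: 30.88
tool_pos: [473.6, 51.7, 139.7]
tcp_rot: [3.132, 0.0, 1.531]
contact_force: [1.3, -0.4, -1.8]
grip_width: 55.6
finger_force: 30.0
time: 31.63
tool_pos: [634.0, -120.6, 143.5]
tcp_rot: [-3.139, -0.001, 1.53]
contact_force: [0.7, -0.1, -0.9]
grip_width: 55.7
finger_force: 30.0
```

```bash
python3 -m handwheel '0 .018 .45 0 0 0 -1;0 .018 .45 0 0 0 -1;0 .018 .45 0 0 0 -1;0 .018 .45 0 0 0 -1';python3 -m handwheel '0 0 .3 0 0 0 -1;0 0 .3 0 0 0 -1;0 0 .3 0 0 0 -1'
```

```text
time: 31.97
tool_pos: [636.4, -120.1, 100.4]
tcp_rot: [-3.141, -0.0, 1.532]
contact_force: [0.2, 0.1, -0.7]
grip_width: 55.6
finger_force: 30.0
time: 32.22
tool_pos: [636.5, -120.6, 70.4]
tcp_rot: [-3.141, -0.0, 1.531]
contact_force: [0.2, -0.6, -0.8]
grip_width: 56.0
finger_force: 30.0
```

```bash
python3 -m handwheel '0 0 .09 0 0 0 -1;0 0 .09 0 0 0 -1;0 0 .09 0 0 0 .75;0 0 .09 0 0 0 .75;0 0 .09 0 0 0 .75;0 0 .09 0 0 0 .75;0 0 .09 0 0 0 .75';python3 -m handwheel '0 0 -1 0 0 0 .75;0 0 -1 0 0 0 .75;0 0 -1 0 0 0 .75;0 0 -1 0 0 0 .75' >/dev/null;python3 -m handwheel '.855 -.43 -.2 0 0 0 .75;.855 -.43 -.2 0 0 0 .75;.855 -.43 -.2 0 0 0 .75' >/dev/null;for i in 1 2; do python3 -m handwheel '.855 -.43 0 0 0 0 .75;.855 -.43 0 0 0 0 .75;.855 -.43 0 0 0 0 .75' >/dev/null; done;python3 -m handwheel '.855 -.43 0 0 0 0 .75;.855 -.43 0 0 0 0 .75;.855 -.43 0 0 0 0 .75;.855 -.43 0 0 0 0 .75;.855 -.43 0 0 0 0 .75;.855 -.43 0 0 0 0 .75'; python3 -c "
from h import *
T=viewer.capture('top');S=viewer.capture('scene');W=viewer.capture('wrist')
for k in ['blue','yellow','green']:
  for n,c in (('T',T),('S',S)): print(k,n,[gcirc(m,c,70 if k=='yellow' else 94)+(int(m.sum()),) for m in blobs(c,k,40)])
o=cv2.cvtColor(W['frame'],4)
for P in [(479.5,228.5,70),(479.5,228.5,0)]:
  for t in np.linspace(0,6.28,60):
    q=proj(np.array(P)+[28*np.cos(t),28*np.sin(t),0],W);cv2.circle(o,tuple(int(v) for v in q.round()),0,(255,0,255),-1)
cv2.imwrite('pics/ye1.png',np.hstack([cv2.cvtColor(S['frame'],4)[100:300,130:430],o[100:300,80:512]]))
"
```

```text
time: 32.8
tool_pos: [636.9, -121.1, 61.1]
tcp_rot: [3.141, 0.0, 1.531]
contact_force: [-0.4, -0.2, -0.4]
grip_width: 79.4
finger_force: 0.0
time: 34.38
tool_pos: [479.2, 226.5, 180.4]
tcp_rot: [3.142, 0.001, 1.53]
contact_force: [-0.2, -0.3, -1.0]
grip_width: 80.0
finger_force: 0.0
blue T [(622.8, -115.7, 38.2, 339)]
blue S [(-241.7, 461.4, 80.9, 224), (545.1, 321.4, 73.3, 89), (658.5, -148.7, 59.5, 720)]
yellow T [(638.3, 172.8, 37.0, 370), (477.2, 216.3, 22.4, 67)]
yellow S [(503.4, 193.6, 71.1, 394), (672.4, 126.8, 37.6, 229)]
green T [(632.2, 75.6, 37.8, 305)]
green S [(648.7, 77.9, 26.5, 102), (697.5, 10.6, 27.6, 60)]
```

View pics/ye1.png

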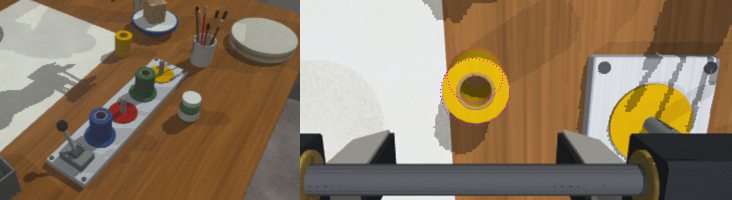

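```bash
python3 -m handwheel '.02 .015 .75 0 0 0 .75;.02 .015 .75 0 0 0 .75;.02 .015 .75 0 0 0 .75;.02 .015 .75 0 0 0 .75' >/dev/null; python3 -m handwheel '0 0 .71 0 0 0 .75;0 0 .71 0 0 0 .75;0 0 .71 0 0 0 .75;0 0 .71 0 0 0 -1;0 0 .71 0 0 0 -1;0 0 .71 0 0 0 -1;0 0 .71 0 0 0 -1;0 0 .71 0 0 0 -1';  python3 -m handwheel '0 0 0 0 0 0 -1;0 0 0 0 0 0 -1;0 0 0 0 0 0 -1';python3 -m handwheel '0 0 -1 0 0 0 -1;0 0 -1 0 0 0 -1;0 0 -1 0 0 0 -1;0 0 -1 0 0 0 -1' ;python3 -m handwheel '-.215 .85 -.1 0 0 0 -1;-.215 .85 -.1 0 0 0 -1;-.215 .85 -.1 0 0 0 -1' >/dev/null;python3 -m handwheel '-.215 .85 0 0 0 0 -1;-.215 .85 0 0 0 0 -1;-.215 .85 0 0 0 0 -1;-.215 .85 0 0 0 0 -1;-.215 .85 0 0 0 0 -1;-.215 .85 0 0 0 0 -1'
```

```text
time: 35.53
tool_pos: [481.0, 229.9, 36.7]
tcp_rot: [3.139, -0.001, 1.531]
contact_force: [-2.0, -0.5, 9.0]
grip_width: 56.4
finger_force: 30.0
time: 35.78
tool_pos: [481.0, 229.9, 36.8]
tcp_rot: [3.139, -0.001, 1.531]
contact_force: [-1.6, -1.7, 8.0]
grip_width: 56.2
finger_force: 30.0
time: 36.12
tool_pos: [482.9, 230.5, 140.2]
tcp_rot: [3.132, -0.003, 1.531]
contact_force: [1.6, -0.6, -2.2]
grip_width: 56.1
finger_force: 30.0
time: 36.87
tool_pos: [646.8, 180.2, 144.1]
tcp_rot: [-3.14, 0.0, 1.531]
contact_force: [0.4, 0.3, -1.0]
grip_width: 56.0
finger_force: 30.0
```

```bash
python3 -m handwheel '0 .018 .45 0 0 0 -1;0 .018 .45 0 0 0 -1;0 .018 .45 0 0 0 -1;0 .018 .45 0 0 0 -1';python3 -m handwheel '0 0 .3 0 0 0 -1;0 0 .3 0 0 0 -1;0 0 .3 0 0 0 -1'
```

```text
time: 37.2
tool_pos: [649.4, 180.2, 100.5]
tcp_rot: [-3.141, 0.0, 1.532]
contact_force: [1.2, 0.3, -1.2]
grip_width: 56.0
finger_force: 30.0
time: 37.45
tool_pos: [649.7, 179.9, 70.3]
tcp_rot: [-3.141, 0.0, 1.531]
contact_force: [-0.1, 0.4, -1.0]
grip_width: 56.4
finger_force: 30.0
```

```bash
python3 -m handwheel '0 0 .09 0 0 0 -1;0 0 .09 0 0 0 -1;0 0 .09 0 0 0 .75;0 0 .09 0 0 0 .75;0 0 .09 0 0 0 .75;0 0 .09 0 0 0 .75;0 0 .09 0 0 0 .75';python3 -m handwheel '0 0 -1 0 0 0 .75;0 0 -1 0 0 0 .75;0 0 -1 0 0 0 .75;0 0 -1 0 0 0 .75'; python3 -m handwheel '-.7 -.8 -.2 0 0 0 -1;-.7 -.8 -.2 0 0 0 -1;-.7 -.8 -.2 0 0 0 -1;-.7 -.8 -.2 0 0 0 -1';python3 -c "
from h import *
T=viewer.capture('top');S=viewer.capture('scene')
A=[];B=[]
for c,p in ((S,(192,225.5)),(T,(329.5,203))):
  o,d=ray(p,c);d/=np.linalg.norm(d);M=np.eye(3)-np.outer(d,d);A.append(M);B.append(M@o)
X=np.linalg.solve(sum(A),sum(B));print(X,[np.linalg.norm(M@X-b) for M,b in zip(A,B)])
for n,c in (('T',T),('S',S)): print(n,[gcirc(m,c,94)+(int(m.sum()),) for m in blobs(c,'yellow',40)])
cv2.imwrite('pics/lev.png',np.hstack([cv2.resize(cv2.cvtColor(S['frame'],4)[130:300,130:330],None,fx=2,fy=2),cv2.resize(cv2.cvtColor(T['frame'],4)[140:310,180:370],None,fx=2,fy=2)]))
"
```

```text
time: 38.03
tool_pos: [650.3, 179.7, 61.2]
tcp_rot: [3.141, -0.0, 1.531]
contact_force: [0.3, 0.8, 1.1]
grip_width: 79.7
finger_force: 0.0
time: 38.37
tool_pos: [652.8, 180.2, 167.2]
tcp_rot: [3.131, -0.002, 1.531]
contact_force: [0.1, -0.5, 1.0]
grip_width: 80.2
finger_force: 0.0
time: 38.7
tool_pos: [564.0, 110.6, 181.1]
tcp_rot: [-3.139, 0.001, 1.529]
contact_force: [1.8, 0.9, 0.5]
grip_width: 58.1
finger_force: 0.0
[ 594.33856329 -209.52806703  111.54337579] [np.float64(0.8544155315128523), np.float64(0.8544155315128058)]
T []
S [(673.1, 136.6, 74.1, 556)]
```

View pics/lev.png

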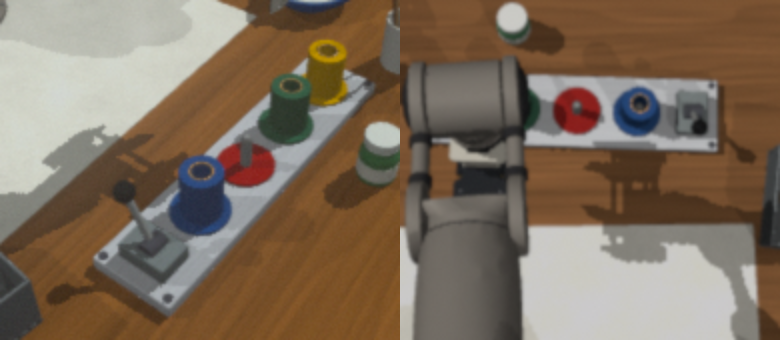

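All three rolls are seated flat. The knob triangulates to about (594, -209.5, 111). I'll shut the fingers and approach from the robot side.

```bash
for i in 1 2 3; do python3 -m handwheel '-.8 -.015 0 0 0 0 -1;-.8 -.015 0 0 0 0 -1;-.8 -.015 0 0 0 0 -1' >/dev/null; done; python3 -m handwheel '-.8 -.015 0 0 0 0 -1;-.8 -.015 0 0 0 0 -1;-.8 -.015 0 0 0 0 -1;-.8 -.015 0 0 0 0 -1;-.8 -.015 0 0 0 0 -1;-.8 -.015 0 0 0 0 -1'; python3 -m handwheel '0 0 .83 0 0 0 -1;0 0 .83 0 0 0 -1;0 0 .83 0 0 0 -1;0 0 .83 0 0 0 -1;0 0 .83 0 0 0 -1'; python3 -c "
from h import *
S=viewer.capture('scene');W=viewer.capture('wrist')
cv2.imwrite('pics/lev2.png',np.hstack([cv2.resize(cv2.cvtColor(S['frame'],4)[150:310,130:300],None,fx=2,fy=2),cv2.cvtColor(W['frame'],4)[64:384,90:512]]))
"
```

```text
time: 40.05
tool_pos: [549.0, -205.0, 180.3]
tcp_rot: [-3.141, -0.001, 1.532]
contact_force: [-0.4, 0.3, 0.2]
grip_width: 0.5
finger_force: 0.0
time: 40.47
tool_pos: [549.8, -206.2, 99.6]
tcp_rot: [3.139, 0.001, 1.532]
contact_force: [0.4, -0.2, -0.4]
grip_width: 0.1
finger_force: 0.0
```

View pics/lev2.png

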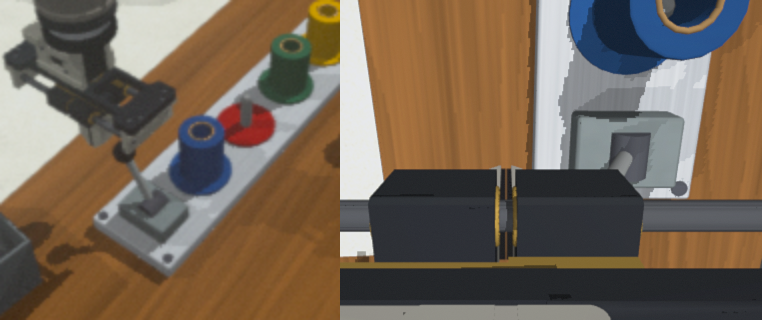

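```bash
python3 -m handwheel '-.035 .1 0 0 0 0 -1;-.035 .2 0 0 0 0 -1;-.035 .3 0 0 0 0 -1;-.035 .4 0 0 0 0 -1;-.035 .5 0 0 0 0 -1';python3 -m handwheel '0 .1 0 0 0 0 -1;0 .2 0 0 0 0 -1;0 .2 0 0 0 0 -1'; python3 -c "
from h import *
S=viewer.capture('scene')
cv2.imwrite('pics/lev3.png',cv2.resize(cv2.cvtColor(S['frame'],4)[150:310,130:300],None,fx=2,fy=2))
"
```

```text
time: 40.98
tool_pos: [599.7, -212.6, 100.5]
tcp_rot: [3.138, 0.002, 1.531]
contact_force: [-0.5, -0.5, 1.3]
grip_width: 0.7
finger_force: 0.6
time: 41.23
tool_pos: [620.7, -213.3, 100.1]
tcp_rot: [3.137, 0.002, 1.531]
contact_force: [-1.3, 0.6, -0.5]
grip_width: 0.4
finger_force: 0.0
```

View pics/lev3.png

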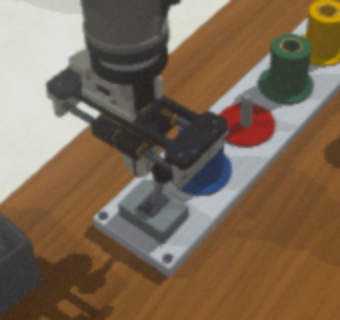

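```bash
for i in 1 2 3 4; do python3 -m handwheel '0 .05 0 0 0 0 -1;0 .05 0 0 0 0 -1;0 .05 0 0 0 0 -1' | egrep 'pos|contact'; done
```

```text
tool_pos: [623.4, -213.1, 98.2]
contact_force: [0.6, -0.2, 0.4]
tool_pos: [628.5, -213.3, 97.7]
contact_force: [0.1, 0.1, -1.2]
tool_pos: [633.6, -213.5, 97.6]
contact_force: [-1.1, 0.3, 0.1]
tool_pos: [638.7, -213.7, 97.7]
contact_force: [-0.3, 0.9, -0.2]
```

```bash
for i in 1 2 3 4; do python3 -m handwheel '0 .03 0 0 0 0 -1;0 .03 0 0 0 0 -1;0 .03 0 0 0 0 -1' | egrep 'pos|contact'; done
```

```text
tool_pos: [639.9, -213.7, 97.6]
contact_force: [-6.6, -0.0, 2.8]
tool_pos: [640.3, -213.7, 97.5]
contact_force: [-16.4, 1.3, 7.3]
tool_pos: [640.6, -213.7, 97.5]
contact_force: [-26.9, 1.9, 12.3]
tool_pos: [640.8, -213.7, 97.4]
contact_force: [-38.4, 1.9, 18.9]
```

The lever is at its hard stop (force rising to about 38 N with no further motion). I'll back off and verify from the cameras.

```bash
python3 -m handwheel '0 -.4 0 0 0 0 -1;0 -.9 0 0 0 0 -1;0 -.9 0 0 0 0 -1;0 -.9 0 0 0 0 -1' >/dev/null; python3 -m handwheel '-.8 -.6 -.9 0 0 0 -1;-.8 -.6 -.9 0 0 0 -1;-.8 -.6 -.9 0 0 0 -1;-.8 -.6 -.9 0 0 0 -1;-.8 -.6 -.9 0 0 0 -1';python3 -m handwheel '-.8 -.9 0 0 0 0 -1;-.8 -.9 0 0 0 0 -1;-.8 -.9 0 0 0 0 -1;-.8 -.9 0 0 0 0 -1;-.8 -.9 0 0 0 0 -1;-.8 -.9 0 0 0 0 -1'; python3 -c "
from h import *
T=viewer.capture('top');S=viewer.capture('scene')
for n,c in (('T',T),('S',S)):
  g=c['frame'].max(2)
  u,v=proj((670,-213,111),c).astype(int);print(n,'expect',u,v,'dark centroid',[ (q[::-1]+[u-10,v-10]).round(1) for q in [np.argwhere(g[v-10:v+11,u-10:u+11]<55).mean(0)]], [ (r['score'],r['centre']) for r in viewer.recognise('brake_tip',c)[:2]])
  for k in ['blue','yellow','green']: print(n,k,[gcirc(m,c,94)+(int(m.sum()),) for m in blobs(c,k,40)])
  for k,z in (('vase',94),('jar',37),('brush_pot',42)): print(k,[(r['score'],atz(r['centre'],c,35).round()[:2]) for r in viewer.recognise(k,c)[:2]])
A=[];B=[]
for c in (S,T):
  g=c['frame'].max(2);u,v=proj((670,-213,111),c).astype(int);p=np.argwhere(g[v-10:v+11,u-10:u+11]<55).mean(0)[::-1]+[u-10,v-10]
  o,d=ray(p,c);d/=np.linalg.norm(d);M=np.eye(3)-np.outer(d,d);A.append(M);B.append(M@o)
X=np.linalg.solve(sum(A),sum(B));print('tip',X,[np.linalg.norm(M@X-b) for M,b in zip(A,B)])
"
```

```text
time: 44.03
tool_pos: [498.6, -291.1, 190.9]
tcp_rot: [3.136, 0.004, 1.528]
contact_force: [1.1, 0.1, 0.5]
grip_width: 0.4
finger_force: 0.0
time: 44.53
tool_pos: [405.3, -363.6, 186.8]
tcp_rot: [-3.142, -0.001, 1.531]
contact_force: [0.5, -0.4, 1.0]
grip_width: 0.5
finger_force: 0.0
T expect 329 179 dark centroid [array([329.1, 179.6])] [(0.66, [327.2, 180.4])]
T blue [(622.7, -115.9, 38.1, 345), (487.2, 396.2, 79.1, 115)]
T yellow [(635.7, 172.8, 39.4, 346)]
T green [(632.2, 75.6, 37.8, 307)]
vase [(0.94, array([504., 426.])), (0.65, array([ 647., -122.]))]
jar [(0.78, array([781.,  92.])), (0.59, array([658.,  76.]))]
brush_pot [(0.81, array([718., 338.])), (0.56, array([637., -11.]))]
S expect 217 241 dark centroid [array([217.7, 241. ])] [(0.38, [287.0, 108.2])]
S blue [(570.6, 312.0, 64.2, 62), (659.5, -148.1, 59.4, 608)]
S yellow [(673.1, 136.6, 74.1, 557)]
S green [(648.6, 77.9, 26.5, 102), (696.5, 9.9, 28.4, 64)]
vase [(0.66, array([461., 496.]))]
jar [(0.87, array([783.,  84.])), (0.75, array([633., 106.]))]
brush_pot [(0.84, array([695., 390.])), (0.39, array([684., 154.]))]
tip [ 668.92457769 -211.8224644   110.34743995] [np.float64(0.6918837006964558), np.float64(0.6918837006962578)]
```

The tip has moved 75 mm, which is about 1.0 rad on the 80 mm arm. The rolls, cores and bystanders are in place, so I'm handing in.

```bash
python3 -c "
from plant import bot
print(bot.close_job())"
```

```text
the job is handed in; nothing more can be done
None
```

I handed the job in at about 45 s: all three cores are in the scrap bin, the green, blue and yellow rolls are seated on their spindles, the red spindle is empty (no red roll), and the brake lever was then pushed to its stop; camera checks found the vase, jar and brush pot where they started, and no verdict came back.

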